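# Cam-lock the orange tube rack on its mixer

### The arm

A 6-joint arm with a two-finger parallel gripper is mounted at the origin on the work surface. World frame = base frame: x ahead of the robot, y to its left, z up, the work surface at z = 0. Lengths are in m, angles in degrees, forces in N, time in s.
With the tool pointing down it reaches from about 0.35 to 0.85 m from the base axis. Payload 8.1 kg.
Tool frame: the origin (TCP) lies midway between the tips of the shut fingers; the grasp point (between the pads) lies 19 mm behind it; z points along the fingers, y is the direction in which the jaws open and shut (so a half turn about z gives the same grasp; the last joint's range is limited). The gripper opens to 85 mm and grips with 20 to 120 N. Pads are 22 mm wide; open, the fingers measure 114 mm over their backs; the gripper's body (76 mm by 85 mm) begins 54 mm behind the grasp point. The pads swing forward as they close: fully open they stand 13 mm farther back than shut.
Start: joints at [70.737, 7.471, 85.268, -0, 87.261, -4.893], TCP at [0.149, 0.581, 0.203] pointing down, gripper open.
Joint ranges: [-169.43, 169.43], [-51.17, 129.36], [1.28, 143.12], [-76.62, 256.62], [0, 156.53], [-152.29, 152.29]. Speed limits (degrees/s): [136.94, 136.94, 159.86, 180, 180, 180].

### API

Orientations are given as [roll, pitch, yaw] about the fixed x, y, z axes, in that order (R = Rz(yaw) Ry(pitch) Rx(roll)).
In Python, from bench import robot, cams gives the robot as it stands. The module is installed in compiled form; this text tells all that it offers.
- The arm moves only by the tool step_arm, never from a script. Its argument "rows" is a list of rows, each an object of numbers: "x", "y", "z": the shift along the tool's x, y, z in units of 60 mm (1.0 is 60 mm); "rx", "ry", "rz": the turn, a rotation vector about the tool's x, y, z in units of 10 degrees (1.0 is 10 degrees). In form: [{"x": .., "y": .., "z": .., "rx": .., "ry": .., "rz": ..}, ...]. A call has 1 to 10 rows; each row is the pose to reach, as a shift and turn from the pose commanded when the call began, along the tool's axes at that moment; what a row does not reach only later rows make up. A row lasts 1/8 s, in which the tool goes at most 62.5 mm and 10.7 degrees, less where a joint would pass 70% of its speed; a pose out of reach is approached as far as the arm can. A call with a gripper value outside its range is refused whole. "fingers" is the opening, from 0 (shut) to 1 (fully open), set as the call begins (left out, the last holds). The fingers move at their own pace and stop on an object; "grip_force" is the grip in N (left out, the last holds). Time passes only in rows, so rows that repeat a pose let the fingers close. It gives the time, the measured TCP pose, the force and the opening at its end, in the units of the state.
- robot.get_state(): the state, without advancing time (a new reading comes with each control period).
- cams.capture(name): name is "scene" or "top"; returns a dict with "color" (384x512x3 uint8, red, green, blue), "fx", "fy", "cx", "cy" (pixels), "R" (3x3) and "t" (3): a world point X has camera coordinates R X + t. Camera axes: x right, y down, z forward; pixel columns grow to the right and rows downward; lengths in m; the calibration is good to about 2 mm. A picture is of the moment at which its call begins. There is no depth.
- robot.close_job(): hands the job in, once; it reports no verdict.
The state is a dict: "t": time; "joint_positions": joint angles; "qd": joint speeds; "effort": joint torques, N m; "eef_pos": TCP position; "eef_rot": TCP orientation; "wrist_force": force on the tool from outside, world axes, zero at the start; "wrist_torque": the same for the moment, N m; "finger_gap": opening from 0.0 (shut) to 1.0 (fully open).
Only numpy, scipy, OpenCV 4.12 (cv2) and the standard library are available. Lean on these libraries where they do the work, as an engineer would, in place of code of your own. Each camera call takes 0.05 s, during which the arm holds its last target. There are 200 camera calls.

### The job

Lock the orange tube rack onto its bench mixer: turn the bar handle of that mixer's cam anticlockwise (seen from above) until the cam's high point, under the red end of the handle, points straight at the yellow sprung tongue and pushes it out over the rack's edge, then let go. Leave the rack seated in its nest, and leave the cam of the other mixer, which holds the white well plate, open as it is.

Things in the scene. Friction and masses are not known exactly. Their poses are not given: they have to be found in the camera images.
- orange_rack: Low orange rack of small tubes, blue and white caps, 85.5 x 128 mm, 35 mm high, 5 mm foot flange. Lies loose in the nest on one of two identical mixers; the other mixer holds a white well plate. Origin: centre of its underside, 61 mm above the table. The axis of its mixer's cam is 115 mm from the origin along the rack's -x (towards the robot); the other cam is farther away.
- cam_a (a joint): Cam angle (rad) on mixer a. 0: high point and red handle end point straight at the yellow tongue, towards rack or plate. Negative: open, turned clockwise (from above) from there. Starts in -1.45 to -1.0; stops at -1.6 and 0.6. Steel disc 40 mm across, 12 mm thick, turning 14 mm off its centre; friction 0.1 N m keeps it where it is left.
- cam_b (a joint): The same for mixer b.
- handle_a (a point): Middle of the handle's top on mixer a, on the cam's upright turning axis, 126 mm above the table. Handle: bar 66 long, 14 wide, 36 mm high (underside 90 mm above the table), black with a red end, on a 14 mm spindle over the disc (disc top 76, tongue top 79 mm above the table). Site turns with it: x along the bar to the red end (high point), y across, z up. Nothing on the mixer stands higher.
- handle_b (a point): The same for mixer b.
- tongue_a (a joint): How far (m) the yellow sprung tongue of mixer a has been pushed out by its cam: 0 at rest, 0.006 at the cam's high point, when its tip lies over the foot flange of what is in the nest. Spring 2 N at rest, 4.4 N pushed out; the cam meets it about 0.95 rad before the high point.
- tongue_b (a joint): The same for mixer b.
Things that resemble listed ones, but are neither listed nor needed, are in the scene too. Of the things that look like the orange_rack, the smallest one is meant.

How it is judged:
By the outcome, as a careful person would: the job done as asked, in the order asked, and still so for the second after the job is handed in, with the robot touching nothing.
It also fails if it takes over 32 s, if anything falls off the work surface, if the arm or the gripper's body presses on something with over 40 N, if the wrist force passes 120 N, or if a joint passes its speed limit or range.

## Working session

There is one attempt and no reset: what is moved stays moved. The work goes in short steps, Python scripts to look and compute and a tool call to move; the robot and the scene stay as the last step left them, time stands still between calls to the robot, and variables do not carry over. Pictures are saved under pics/ and viewed, about 8 in all and at most 12, crops included, and the job is handed in when it is done.

Besides the shell and the picture viewer there is one more tool, called after ">>>" as name(argument=value, ...), one argument or row to a line, values as JSON. step_arm: Moves the arm, as the interface text tells. Its arguments: {"type":"object","properties":{"rows":{"type":"array"},"fingers":{"type":"number"},"grip_force":{"type":"number"}},"required":["rows"]}

```bash
mkdir -p pics; cat > h.py <<'E'
import numpy as np, cv2
from bench import robot, cams
def ray(c,u,v,z):
    d=c["R"].T@np.array([(u-c["cx"])/c["fx"],(v-c["cy"])/c["fy"],1]); o=-c["R"].T@c["t"]
    return o+d*(z-o[2])/d[2]
def proj(c,X):
    p=c["R"]@np.array(X)+c["t"]; return c["fx"]*p[0]/p[2]+c["cx"],c["fy"]*p[1]/p[2]+c["cy"]
def save(n,im): cv2.imwrite("pics/"+n,cv2.cvtColor(im,cv2.COLOR_RGB2BGR))
E
python3 - <<'E'
from h import *
for n in("top","scene"):
    c=cams.capture(n); np.savez(n+".npz",**c); save(n+"0.png",cv2.resize(c["color"],(768,576)))
    print(n,c["R"].round(3),c["t"],c["fx"])
E
```

```text
top [[ 0.017 -1.     0.007]
 [-0.995 -0.018 -0.099]
 [ 0.099 -0.005 -0.995]] [0.19932834 0.52132078 1.18430919] 373.94441316718525
scene [[-0.104  0.995  0.009]
 [ 0.714  0.081 -0.695]
 [-0.692 -0.066 -0.719]] [-0.18481861 -0.28689288  1.74379504] 450.17321194594706
```

View pics/top0.png

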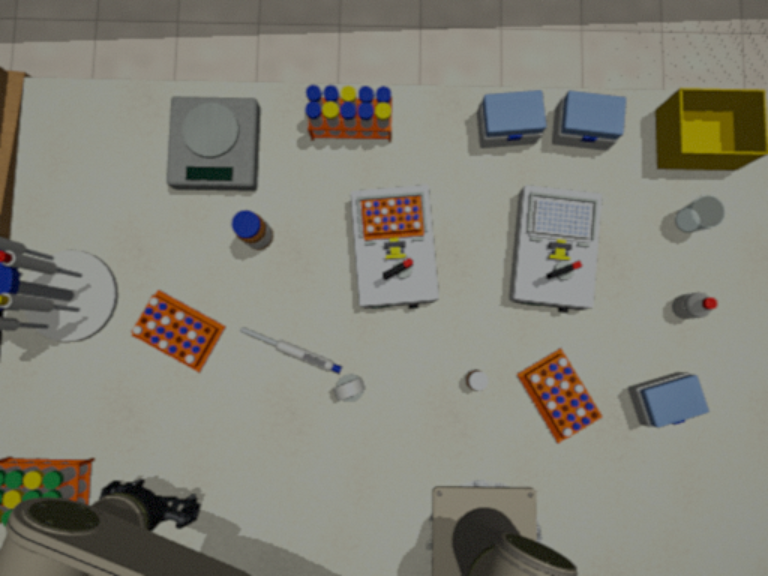

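View pics/scene0.png

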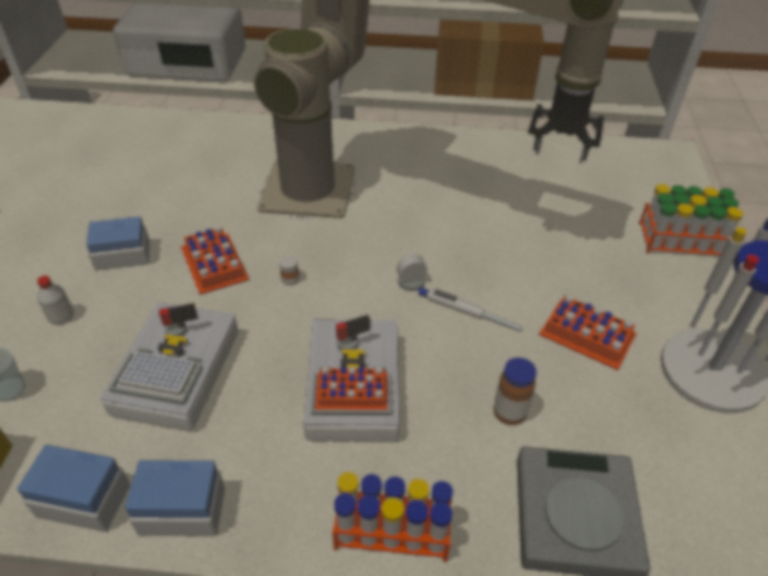

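Top view (768x576): orange low racks with blue and white caps are at (178,330), (560,395) and in a mixer's nest at (392,215). The taller racks at (350,113) and (45,480) have other caps. The one in the nest fits: it is the smallest, and its cam handle is at (398,268), red end right. The other mixer at (557,245) holds the white plate and stays untouched.

```bash
cat > meas.py <<'E'
from h import *
def meas(c,name=None):
    im=c["color"]; hsv=cv2.cvtColor(im,cv2.COLOR_RGB2HSV).astype(int); H,S,V=hsv[...,0],hsv[...,1],hsv[...,2]
    roi=np.zeros(H.shape,bool); roi[110:215,225:300]=1
    def big(m):
        n,l,s,ce=cv2.connectedComponentsWithStats((m&roi).astype(np.uint8)); i=1+np.argmax(s[1:,4]); return l==i
    red=big(((H<4)|(H>172))&(S>150)&(V>90)); org=big((H>=4)&(H<14)&(S>150)); yel=big((H>20)&(H<35)&(S>150))
    out={}
    for k,m,z in(("red",red,.126),("org",org,.07),("yel",yel,.079)):
        y,x=np.nonzero(m); out[k]=ray(c,x.mean(),y.mean(),z)
        r=cv2.minAreaRect(np.c_[x,y].astype(np.float32)); print(k,m.sum(),x.mean().round(1),y.mean().round(1),out[k].round(4),"rect",[np.round(q,1) for q in r])
        b=cv2.boxPoints(r); print("   box",[ray(c,*p,z)[:2].round(4).tolist() for p in b])
    return out
E
python3 - <<'E'
from meas import *
c=dict(np.load("top.npz")); meas(c)
save("crop1.png",cv2.resize(c["color"][110:215,220:305],None,fx=7,fy=5.7*7/5.7*0.8 if 0 else 5.7,interpolation=cv2.INTER_CUBIC))
E
```

```text
red 23 271.4 175.0 [0.5668 0.1739 0.126 ] rect [array([271.5, 175. ]), array([4., 5.]), np.float64(90.0)]
   box [[0.5726, 0.1811], [0.5729, 0.1662], [0.5608, 0.166], [0.5606, 0.1809]]
org 198 260.4 153.1 [0.6444 0.2073 0.07  ] rect [array([260.1, 151.2]), array([13.4, 35.4]), np.float64(85.4)]
   box [[0.6662, 0.2659], [0.6774, 0.1548], [0.6345, 0.1509], [0.6234, 0.2616]]
yel 55 263.4 168.7 [0.5934 0.1973 0.079 ] rect [array([263.5, 168. ]), array([ 6., 11.]), np.float64(90.0)]
   box [[0.6046, 0.2143], [0.6052, 0.18], [0.5863, 0.1797], [0.5857, 0.2139]]
```

View pics/crop1.png

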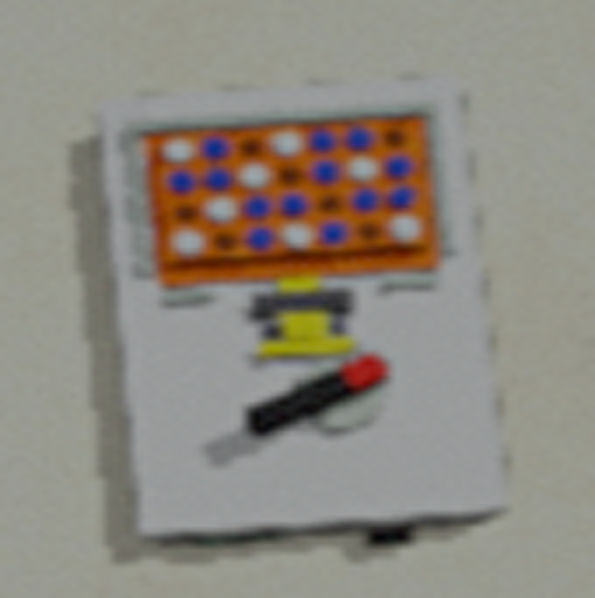

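The crop confirms it: orange rack in the nest, yellow tongue at (300,320), bar with red end at (365,372) and black end at (262,415). Now I'll measure the bar.

```bash
cat > bar.py <<'E'
from h import *
def bar(c,name,roi,z=.126):
    im=c["color"].astype(int); r,g,b=im[...,0],im[...,1],im[...,2]
    m0=np.zeros(r.shape,bool); m0[roi[0]:roi[1],roi[2]:roi[3]]=1
    red=(r>110)&(g<75)&(b<75)&m0; blk=(im.max(2)<75)&m0
    n,l,s,ce=cv2.connectedComponentsWithStats((red|blk).astype(np.uint8),connectivity=8); k=l[np.nonzero(red)][0]
    m=l==k; y,x=np.nonzero(m); R=cv2.minAreaRect(np.c_[x,y].astype(np.float32)); ry,rx=np.nonzero(red)
    print(name,m.sum(),red.sum(),R,"red",rx.mean(),ry.mean())
    P=ray(c,*R[0],.108); Q=ray(c,rx.mean(),ry.mean(),.108); by,bx=np.nonzero(m&blk); B=ray(c,bx.mean(),by.mean(),.108)
    print("centre@108",P.round(4),"red",Q.round(4),"blk",B.round(4),"ang",np.degrees(np.arctan2(*(Q-B)[1::-1])).round(1))
    return P,Q,B
E
python3 - <<'E'
from bar import *
c=dict(np.load("top.npz")); bar(c,"top",(168,190,250,280))
s=dict(np.load("scene.npz")); bar(s,"scene",(205,232,220,250))
print(robot.get_state())
E
```

```text
top 107 22 ((264.5923156738281, 179.1615447998047), (5.333493232727051, 21.4580078125), 60.2551155090332) red 271.59090909090907 174.86363636363637
centre@108 [0.5564 0.1936 0.108 ] red [0.5699 0.1726 0.108 ] blk [0.5522 0.2001 0.108 ] ang -57.2
scene 20 20 ((227.0, 217.0), (4.0, 4.0), 90.0) red 227.0 217.1
centre@108 [0.5554 0.1718 0.108 ] red [0.5558 0.1719 0.108 ] blk [nan nan nan] ang nan
{'t': 0.1, 'joint_positions': array([ 7.07383700e+01,  7.51269371e+00,  8.53238837e+01, -2.97766894e-04,
        8.72624793e+01, -4.89378756e+00]), 'qd': array([ 0.1118466 , -0.1143396 , -0.1637197 ,  0.04281783, -0.05496133,
        0.03471996]), 'effort': array([-5.00085189e-04, -5.70955646e+01, -5.01941085e+01, -3.37928213e-04,
        8.32184160e-03, -3.77226945e-05]), 'eef_pos': array([0.14869068, 0.5807079 , 0.20162136]), 'eef_rot': array([-1.79901279e+02, -8.15409638e-03,  1.65632165e+02]), 'wrist_force': array([-0.14853947, -0.106518  ,  0.49134749]), 'wrist_torque': array([-0.00934974,  0.01683377, -0.01456409]), 'finger_gap': 1.000754089304758}bar.py:9: RuntimeWarning: Mean of empty slice.
  P=ray(c,*R[0],.108); Q=ray(c,rx.mean(),ry.mean(),.108); by,bx=np.nonzero(m&blk); B=ray(c,bx.mean(),by.mean(),.108)
  ret = ret.dtype.type(ret / rcount)
```

>>> step_arm(
  rows=[
    {"x": -0.8,"y": -0.45,"z": -0.3,"rz": 0.45},
    {"x": -1.7,"y": -0.95,"z": -0.3,"rz": 0.95},
    {"x": -2.55,"y": -1.4,"z": -0.3,"rz": 1.4},
    {"x": -3.4,"y": -1.9,"z": -0.3,"rz": 1.9},
    {"x": -4.3,"y": -2.4,"z": -0.3,"rz": 2.4},
    {"x": -5.1,"y": -2.85,"z": -0.3,"rz": 2.85},
    {"x": -6.0,"y": -3.35,"z": -0.3,"rz": 3.35},
    {"x": -6.85,"y": -3.8,"z": -0.3,"rz": 3.8},
    {"x": -7.6,"y": -4.25,"z": -0.3,"rz": 4.25},
    {"x": -8.17,"y": -4.56,"z": -0.3,"rz": 4.56},
  ],
  fingers=0.6,
)

```text
$.rows[0]: bad value
```

>>> step_arm(
  rows=[
    {"x": 0},
    {"x": 0},
  ],
)

```text
$.rows[0]: bad value
```

```bash
python3 - <<'E'
from h import *
s=robot.get_state(); print(s["t"],s["eef_pos"],s["eef_rot"],s["joint_positions"].round(1),s["finger_gap"])
c=cams.capture("scene"); np.savez("s1.npz",**c)
a=c["color"][150:300,180:300]; save("s1.png",cv2.resize(a,None,fx=4,fy=4,interpolation=cv2.INTER_CUBIC))
E
```

```text
0.1 [0.14869068 0.5807079  0.20162136] [-1.79901279e+02 -8.15409638e-03  1.65632165e+02] [70.7  7.5 85.3 -0.  87.3 -4.9] 1.000754089304758
```

View pics/s1.png

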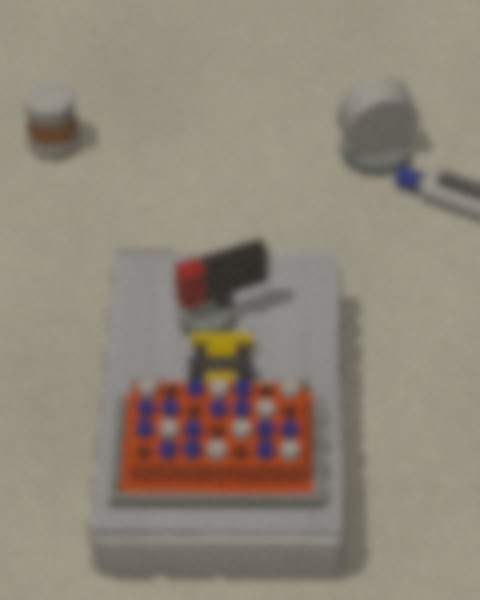

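The rows need all six keys, so the arm hasn't moved yet. The picture shows the rack's mixer with the bar from the red end (190,283) to the black end (265,260), unobstructed.

>>> step_arm(
  rows=[
    {"x": -0.8,"y": -0.45,"z": -0.3,"rx": 0,"ry": 0,"rz": 0.45},
    {"x": -1.7,"y": -0.95,"z": -0.3,"rx": 0,"ry": 0,"rz": 0.95},
    {"x": -2.55,"y": -1.4,"z": -0.3,"rx": 0,"ry": 0,"rz": 1.4},
    {"x": -3.4,"y": -1.9,"z": -0.3,"rx": 0,"ry": 0,"rz": 1.9},
    {"x": -4.3,"y": -2.4,"z": -0.3,"rx": 0,"ry": 0,"rz": 2.4},
    {"x": -5.1,"y": -2.85,"z": -0.3,"rx": 0,"ry": 0,"rz": 2.85},
    {"x": -6.0,"y": -3.35,"z": -0.3,"rx": 0,"ry": 0,"rz": 3.35},
    {"x": -6.85,"y": -3.8,"z": -0.3,"rx": 0,"ry": 0,"rz": 3.8},
    {"x": -7.6,"y": -4.25,"z": -0.3,"rx": 0,"ry": 0,"rz": 4.25},
    {"x": -8.17,"y": -4.56,"z": -0.3,"rx": 0,"ry": 0,"rz": 4.56},
  ],
  fingers=0.6,
)

```text
t: 1.4
eef_pos: [0.557, 0.1925, 0.2201]
eef_rot: [-180.0, 0.0, 119.8]
wrist_force: [0.3, 0.5, 0.5]
finger_gap: 0.602
```

```bash
python3 - <<'E'
from h import *
for n in ("scene","top"):
    c=cams.capture(n); np.savez(n[0]+"2.npz",**c)
    a=c["color"][130:260,180:310]; save(n[0]+"2.png",cv2.resize(a,None,fx=4,fy=4,interpolation=cv2.INTER_CUBIC))
s=robot.get_state(); print(s["t"],s["eef_pos"],s["eef_rot"],s["joint_positions"].round(1),s["finger_gap"])
E
```

```text
1.5 [0.55784835 0.19122237 0.21980263] [-1.79948303e+02  5.59483391e-02  1.19720065e+02] [ 14.    5.5  85.6  -0.1  88.9 -15.7] 0.6003489785467742
```

View pics/s2.png

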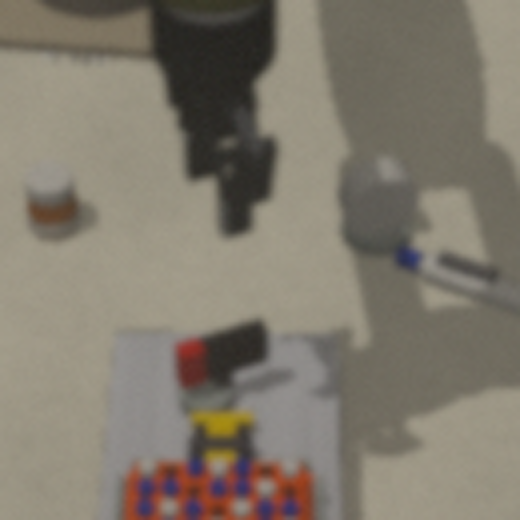

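```bash
python3 - <<'E'
from h import *
c=dict(np.load("s2.npz")); print(ray(c,235.5,214.5,.126), proj(c,[.5564,.1936,.126]))
for a in(-57,-62):
  for k in(-1,1):
    p=np.array([.5564,.1936,.126])+.033*k*np.array([np.cos(np.radians(a)),np.sin(np.radians(a)),0]); u=proj(c,p); print(a,k,(u[0]-180)*4,(u[1]-130)*4)
E
```

```text
[0.55944249 0.19682185 0.126     ] (np.float64(234.49509893815693), np.float64(213.60008122175466))
-57 -1 260.3813245089025 318.8612006396339
-57 1 174.85649201702734 350.2044055483552
-62 -1 262.0435056507496 321.6102443421636
-62 1 173.29525835870322 347.3709596821484
```

>>> step_arm(
  rows=[
    {"x": 0,"y": 0,"z": 0.3,"rx": 0,"ry": 0,"rz": 0},
    {"x": 0,"y": 0,"z": 0.8,"rx": 0,"ry": 0,"rz": 0},
    {"x": 0,"y": 0,"z": 1.1,"rx": 0,"ry": 0,"rz": 0},
    {"x": 0,"y": 0,"z": 1.1,"rx": 0,"ry": 0,"rz": 0},
  ],
)

```text
t: 2.0
eef_pos: [0.5537, 0.1949, 0.152]
eef_rot: [-179.8, -0.1, 120.1]
wrist_force: [-0.3, 0.2, 0.6]
finger_gap: 0.597
```

```bash
python3 - <<'E'
from h import *
c=cams.capture("scene"); a=c["color"][160:240,190:290]; save("s3.png",cv2.resize(a,None,fx=6,fy=6,interpolation=cv2.INTER_CUBIC))
s=robot.get_state(); print(s["t"],s["eef_pos"],s["eef_rot"])
E
```

```text
2.05 [0.55484253 0.19500972 0.1538093 ] [-1.79905043e+02 -3.19262591e-02  1.20093650e+02]
```

View pics/s3.png

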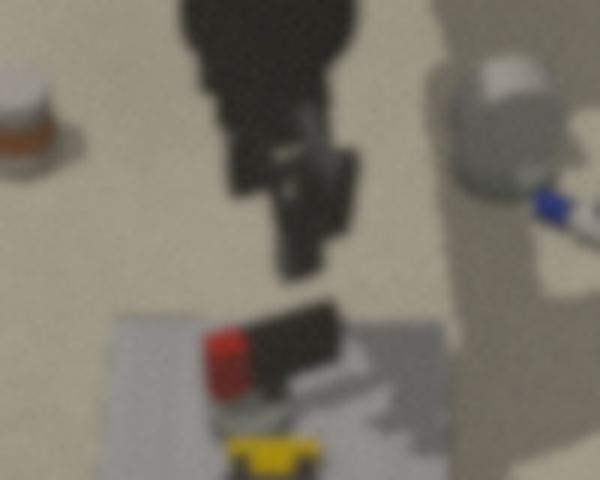

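The fingers straddle the bar: front finger tip at (300,275), bar middle at (272,335). Descending.

>>> step_arm(
  rows=[
    {"x": 0,"y": 0,"z": 0.3,"rx": 0,"ry": 0,"rz": 0},
    {"x": 0,"y": 0,"z": 0.6,"rx": 0,"ry": 0,"rz": 0},
    {"x": 0,"y": 0,"z": 0.97,"rx": 0,"ry": 0,"rz": 0},
    {"x": 0,"y": 0,"z": 0.97,"rx": 0,"ry": 0,"rz": 0},
  ],
)

```text
t: 2.55
eef_pos: [0.5537, 0.194, 0.0933]
eef_rot: [-179.7, -0.1, 120.0]
wrist_force: [-0.7, -0.6, 0.8]
finger_gap: 0.599
```

>>> step_arm(
  rows=[
    {"x": 0,"y": 0,"z": 0,"rx": 0,"ry": 0,"rz": 0},
    {"x": 0,"y": 0,"z": 0,"rx": 0,"ry": 0,"rz": 0},
    {"x": 0,"y": 0,"z": 0,"rx": 0,"ry": 0,"rz": 0},
    {"x": 0,"y": 0,"z": 0,"rx": 0,"ry": 0,"rz": 0},
    {"x": 0,"y": 0,"z": 0,"rx": 0,"ry": 0,"rz": 0},
    {"x": 0,"y": 0,"z": 0,"rx": 0,"ry": 0,"rz": 0},
  ],
  fingers=0,
  grip_force=25,
)

```text
t: 3.3
eef_pos: [0.5565, 0.1947, 0.0973]
eef_rot: [179.9, 0.0, 120.0]
wrist_force: [-1.1, -1.4, 5.2]
finger_gap: -0.002
```

```bash
python3 - <<'E'
from h import *
s=robot.get_state(); print(s)
E
```

```text
{'t': 3.3, 'joint_positions': array([ 1.43006274e+01,  9.92701197e+00,  9.37632390e+01, -2.47101828e-03,
        7.62173598e+01, -1.57266990e+01]), 'qd': array([-0.01741085, -0.10725817,  0.14751628, -0.0437197 , -0.00585385,
        0.00825148]), 'effort': array([ 8.71897163e-02, -5.35202336e+01, -4.50119627e+01,  6.95766346e-02,
       -2.20528222e-01,  4.95063148e-05]), 'eef_pos': array([0.55652005, 0.19468193, 0.09734975]), 'eef_rot': array([1.79911720e+02, 2.73529443e-02, 1.20027892e+02]), 'wrist_force': array([-1.05970655, -1.39299399,  5.24008122]), 'wrist_torque': array([-0.07154629,  0.07700709, -0.00447307]), 'finger_gap': -0.0021363125002103567}
```

The gripper shut completely, so the bar isn't between the pads. Taking a look.

```bash
python3 - <<'E'
from h import *
c=cams.capture("scene"); np.savez("s4.npz",**c); t=cams.capture("top"); np.savez("t4.npz",**t)
a=cv2.resize(c["color"][170:240,200:270],None,fx=8,fy=8,interpolation=cv2.INTER_CUBIC)
b=cv2.resize(t["color"][140:210,225:252+8],None,fx=6.5,fy=8,interpolation=cv2.INTER_CUBIC)
save("s4.png",np.hstack([a,b]))
E
```

```text
(no output)
```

View pics/s4.png

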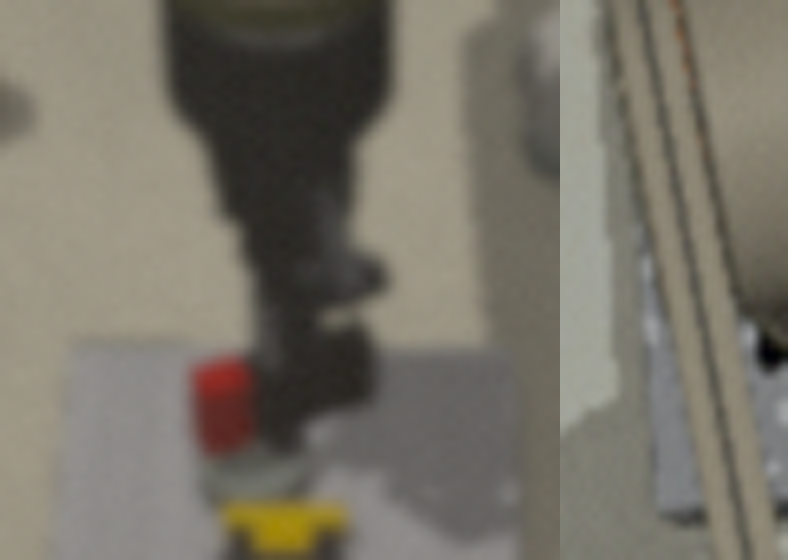

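```bash
python3 - <<'E'
from h import *
c=dict(np.load("s4.npz"))
f=lambda X:[round((q-o)*8) for q,o in zip(proj(c,X),(200,170))]
print("tcp",f([.5565,.1947,.0973]),"grasp",f([.5565,.1947,.116]),"bar mid top",f([.5565,.194,.126]),"bar mid bottom",f([.5565,.194,.09]))
for d in (.007,.015,.03): print(d,"front finger tip",f([.5565+.868*d,.1947+.5*d,.0973]))
print(robot.get_state()["finger_gap"],robot.get_state()["t"])
E
```

```text
tcp [281, 404] grasp [280, 368] bar mid top [277, 349] bar mid bottom [279, 417]
0.007 front finger tip [288, 417]
0.015 front finger tip [297, 433]
0.03 front finger tip [313, 463]
0.00018373518234190763 3.4
```

>>> step_arm(
  rows=[
    {"x": 0,"y": 0,"z": 0,"rx": 0,"ry": 0,"rz": -0.3},
    {"x": 0,"y": 0,"z": 0,"rx": 0,"ry": 0,"rz": -0.5},
    {"x": 0,"y": 0,"z": 0,"rx": 0,"ry": 0,"rz": -0.5},
  ],
)

```text
t: 3.78
eef_pos: [0.5566, 0.1948, 0.0974]
eef_rot: [179.9, 0.0, 125.1]
wrist_force: [-0.2, 0.1, 4.7]
finger_gap: 0.001
```

```bash
python3 - <<'E'
from h import *
s=robot.get_state(); print(s["finger_gap"],s["eef_rot"],s["eef_pos"],s["wrist_force"],s["wrist_torque"])
E
```

```text
0.0006378606372809072 [1.79905542e+02 3.31712010e-02 1.25062762e+02] [0.55656009 0.19476434 0.09736233] [-0.21947478  0.12576507  4.67229394] [-0.03654927  0.09708278  0.01180642]
```

```bash
python3 - <<'E'
from h import *
c=cams.capture("scene"); np.savez("s5.npz",**c)
def e(c,g): 
    a=cv2.resize(c["color"][185:240,215:260],None,fx=8.5,fy=8.5,interpolation=cv2.INTER_CUBIC)/255.; return (np.clip(a*1.6,0,1)**g*255).astype(np.uint8)
save("s5.png",np.hstack([e(dict(np.load("s1.npz")),.5),e(c,.5)]))
E
```

```text
(no output)
```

View pics/s5.png

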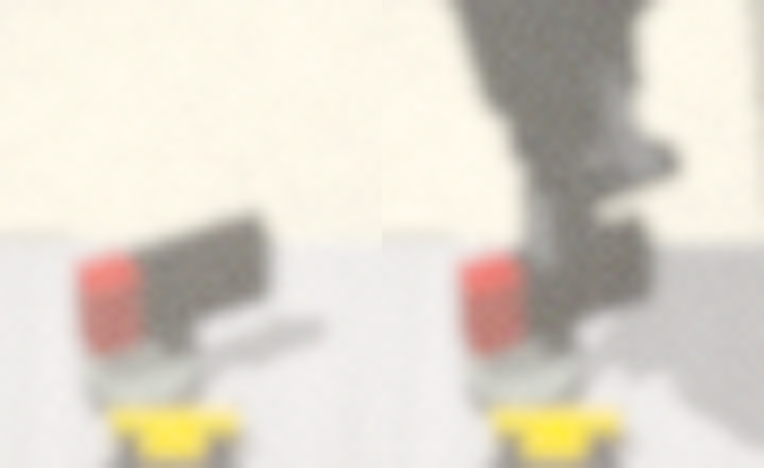

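```bash
python3 - <<'E'
from h import *
c=dict(np.load("s4.npz"))
f=lambda X:[round((q-o)*6) for q,o in zip(proj(c,X),(190,160))]
for z in(.154,.162):
  for d in(-.0255,.0255,.04,-.04): print(z,d,f([.5548+.868*d,.195+.5*d,z]))
a,b=np.load("s1.npz")["color"].astype(int),np.load("s5.npz")["color"].astype(int)
for n,i in(("s1",a),("s5",b)):
    i=i[195:235,215:245]; m=(i[...,0]>90)&(i[...,1]<80)&(i[...,2]<80); y,x=np.nonzero(m); print(n,m.sum(),x.mean(),y.mean())
E
```

```text
0.154 -0.0255 [248, 241]
0.154 0.0255 [291, 316]
0.154 0.04 [303, 338]
0.154 -0.04 [237, 221]
0.162 -0.0255 [248, 229]
0.162 0.0255 [291, 304]
0.162 0.04 [303, 326]
0.162 -0.04 [236, 209]
s1 56 11.767857142857142 24.642857142857142
s5 57 11.771929824561404 24.736842105263158
```

Two things suggest the real fingertips are about 25 mm higher than reported. In s3 they sat about 6 px above their projected place, and closing pushed up with 5 N. So the shut tips probably landed on top of the bar. I'll open, turn back, and go lower in steps while watching the force.

>>> step_arm(
  rows=[
    {"x": 0,"y": 0,"z": -0.3,"rx": 0,"ry": 0,"rz": 0},
    {"x": 0,"y": 0,"z": -0.3,"rx": 0,"ry": 0,"rz": 0.5},
    {"x": 0,"y": 0,"z": -0.3,"rx": 0,"ry": 0,"rz": 0.5},
    {"x": 0,"y": 0,"z": -0.3,"rx": 0,"ry": 0,"rz": 0.5},
  ],
  fingers=0.6,
)

```text
t: 4.32
eef_pos: [0.5557, 0.1945, 0.1145]
eef_rot: [-180.0, -0.0, 120.1]
wrist_force: [-0.7, -0.3, -0.1]
finger_gap: 0.597
```

>>> step_arm(
  rows=[
    {"x": 0,"y": 0,"z": 0.2,"rx": 0,"ry": 0,"rz": 0},
    {"x": 0,"y": 0,"z": 0.4,"rx": 0,"ry": 0,"rz": 0},
    {"x": 0,"y": 0,"z": 0.5,"rx": 0,"ry": 0,"rz": 0},
    {"x": 0,"y": 0,"z": 0.5,"rx": 0,"ry": 0,"rz": 0},
  ],
)

```text
t: 4.82
eef_pos: [0.555, 0.1943, 0.0832]
eef_rot: [-179.9, -0.0, 120.0]
wrist_force: [0.2, 0.3, -0.1]
finger_gap: 0.599
```

```bash
python3 - <<'E'
from h import *
c=cams.capture("scene"); np.savez("s6.npz",**c)
a=cv2.resize(c["color"][175:240,205:270],None,fx=8.5,fy=8.5,interpolation=cv2.INTER_CUBIC)/255.
save("s6.png",(np.clip(a*1.5,0,1)**.6*255).astype(np.uint8))
s=robot.get_state(); print(s["finger_gap"],s["eef_rot"],s["eef_pos"],s["wrist_force"])
for d in(-.026,.026): print([ (q-o)*8.5 for q,o in zip(proj(c,s["eef_pos"]+np.array([.868*d,.5*d,.005])),(205,175))])
E
```

```text
0.5991868712301556 [-1.79952758e+02 -1.30678078e-02  1.20032631e+02] [0.55557712 0.19444874 0.08392679] [ 0.22193117  0.2563171  -0.99007909]
[np.float64(226.33988225868805), np.float64(347.96631544069703)]
[np.float64(285.77259279408185), np.float64(455.3355562747233)]
```

View pics/s6.png

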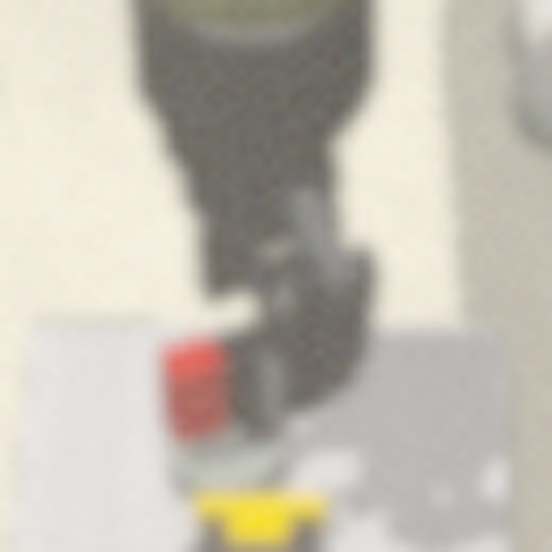

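Picture: rear tip ends at about (230,295) and front tip at about (265,405). Both are about 50 px (roughly 24 mm) higher than the reported pose predicts. That agrees with the contact at reported z 0.097 being the bar's top, at 0.126. I'll lower another 15 mm and close.

>>> step_arm(
  rows=[
    {"x": 0,"y": 0,"z": 0.12,"rx": 0,"ry": 0,"rz": 0},
    {"x": 0,"y": 0,"z": 0.25,"rx": 0,"ry": 0,"rz": 0},
    {"x": 0,"y": 0,"z": 0.25,"rx": 0,"ry": 0,"rz": 0},
  ],
)

```text
t: 5.25
eef_pos: [0.5551, 0.1943, 0.0683]
eef_rot: [-179.9, -0.0, 120.0]
wrist_force: [-0.5, 0.4, -0.8]
finger_gap: 0.601
```

>>> step_arm(
  rows=[
    {"x": 0,"y": 0,"z": 0,"rx": 0,"ry": 0,"rz": 0},
    {"x": 0,"y": 0,"z": 0,"rx": 0,"ry": 0,"rz": 0},
    {"x": 0,"y": 0,"z": 0,"rx": 0,"ry": 0,"rz": 0},
    {"x": 0,"y": 0,"z": 0,"rx": 0,"ry": 0,"rz": 0},
  ],
  fingers=0,
  grip_force=25,
)

```text
t: 5.75
eef_pos: [0.556, 0.1946, 0.0698]
eef_rot: [180.0, 0.0, 120.0]
wrist_force: [-1.1, -0.2, 3.8]
finger_gap: 0.16
```

```bash
python3 - <<'E'
from h import *
s=robot.get_state(); print(s["t"],s["finger_gap"],s["eef_rot"],s["eef_pos"],s["wrist_force"],s["wrist_torque"])
E
```

```text
5.75 0.1600234572735675 [1.79979387e+02 7.07758769e-03 1.20028266e+02] [0.55600676 0.19457924 0.06975858] [-1.0980256  -0.15529092  3.75727707] [-0.14766156  0.25725725 -0.05042264]
```

Gap 0.16 is 14 mm, so the bar is gripped and well centred. Turning anticlockwise.

>>> step_arm(
  rows=[
    {"x": 0,"y": 0,"z": 0,"rx": 0,"ry": 0,"rz": -0.4},
    {"x": 0,"y": 0,"z": 0,"rx": 0,"ry": 0,"rz": -0.9},
    {"x": 0,"y": 0,"z": 0,"rx": 0,"ry": 0,"rz": -1.4},
    {"x": 0,"y": 0,"z": 0,"rx": 0,"ry": 0,"rz": -1.8},
    {"x": 0,"y": 0,"z": 0,"rx": 0,"ry": 0,"rz": -2.0},
    {"x": 0,"y": 0,"z": 0,"rx": 0,"ry": 0,"rz": -2.0},
  ],
)

```text
t: 6.5
eef_pos: [0.5558, 0.1943, 0.0698]
eef_rot: [-180.0, 0.0, 140.0]
wrist_force: [-5.8, -2.2, 5.3]
finger_gap: 0.156
```

```bash
python3 - <<'E'
from h import *
s=robot.get_state(); print(s["t"],s["finger_gap"],s["eef_rot"],s["eef_pos"],s["wrist_force"],s["wrist_torque"])
# mixer/rack yaw from first top picture: orange front edge, grey body edges
c=dict(np.load("top.npz")); im=c["color"].astype(int)
m=((im[...,0]>130)&(im[...,1]<110)&(im[...,2]<70)); m[:120]=0; m[162:]=0; m[:,:230]=0; m[:,290:]=0
m=cv2.morphologyEx(m.astype(np.uint8),cv2.MORPH_CLOSE,np.ones((7,7)))
y,x=np.nonzero(m); ks=np.arange(x.min()+2,x.max()-1)
for nm,fn,z in(("bottom",np.max,.066),("top",np.min,.096)):
    p=np.array([ray(c,k,fn(y[x==k]),z)[:2] for k in ks]); f=np.polyfit(p[:,1],p[:,0],1); print(nm,"yaw",-np.degrees(np.arctan(f[0])),p.mean(0))
for nm,fn in(("left",np.min),("right",np.max)):
    rs=np.arange(y.min()+3,y.max()-2); p=np.array([ray(c,fn(x[y==k]),k,.08)[:2] for k in rs]); f=np.polyfit(p[:,0],p[:,1],1); print(nm,"yaw",np.degrees(np.arctan(f[0])),p.mean(0))
g=cv2.cvtColor(c["color"],cv2.COLOR_RGB2HSV); g=((g[...,1]<28)&(g[...,2]>120)).astype(np.uint8); w=np.zeros_like(g); w[115:215,225:300]=g[115:215,225:300]
cs=max(cv2.findContours(w,0,2)[0],key=cv2.contourArea); r=cv2.minAreaRect(cs); print(r)
b=np.array([ray(c,*q,.06)[:2] for q in cv2.boxPoints(r)]); 
for i in range(4): d=b[(i+1)%4]-b[i]; print(np.linalg.norm(d).round(3),np.degrees(np.arctan2(d[1],d[0])).round(1))
E
```

```text
6.5 0.15563528565129206 [-1.79978916e+02  4.90213218e-03  1.40028982e+02] [0.55576797 0.19432691 0.06980049] [-5.81173245 -2.18710448  5.26574829] [-0.38835868  0.66068201  0.02973632]
bottom yaw 5.951413162931277 [0.63113291 0.20361877]
top yaw 5.648861783036431 [0.70423049 0.20522935]
left yaw 6.242371867064325 [0.66687911 0.26609875]
right yaw 4.776141250283294 [0.66918032 0.14463215]
((262.0, 164.5), (99.0, 74.0), 90.0)
0.238 -88.9
0.318 -179.6
0.231 91.0
0.317 1.5
```

>>> step_arm(
  rows=[
    {"x": 0,"y": 0,"z": 0,"rx": 0,"ry": 0,"rz": -0.4},
    {"x": 0,"y": 0,"z": 0,"rx": 0,"ry": 0,"rz": -0.9},
    {"x": 0,"y": 0,"z": 0,"rx": 0,"ry": 0,"rz": -1.4},
    {"x": 0,"y": 0,"z": 0,"rx": 0,"ry": 0,"rz": -1.9},
    {"x": 0,"y": 0,"z": 0,"rx": 0,"ry": 0,"rz": -2.3},
    {"x": 0,"y": 0,"z": 0,"rx": 0,"ry": 0,"rz": -2.3},
  ],
)

```text
t: 7.25
eef_pos: [0.5555, 0.1939, 0.0698]
eef_rot: [-179.9, -0.0, 163.1]
wrist_force: [-4.5, -3.4, 7.6]
finger_gap: 0.16
```

>>> step_arm(
  rows=[
    {"x": 0,"y": 0,"z": 0,"rx": 0,"ry": 0,"rz": -0.4},
    {"x": 0,"y": 0,"z": 0,"rx": 0,"ry": 0,"rz": -0.9},
    {"x": 0,"y": 0,"z": 0,"rx": 0,"ry": 0,"rz": -1.4},
    {"x": 0,"y": 0,"z": 0,"rx": 0,"ry": 0,"rz": -1.9},
    {"x": 0,"y": 0,"z": 0,"rx": 0,"ry": 0,"rz": -2.25},
    {"x": 0,"y": 0,"z": 0,"rx": 0,"ry": 0,"rz": -2.25},
    {"x": 0,"y": 0,"z": 0,"rx": 0,"ry": 0,"rz": -2.25},
  ],
)

```text
t: 8.12
eef_pos: [0.5554, 0.1935, 0.0698]
eef_rot: [-179.9, -0.1, -174.5]
wrist_force: [-5.5, -5.5, 7.2]
finger_gap: 0.159
```

```bash
python3 - <<'E'
from h import *
s=robot.get_state(); print(s["t"],s["finger_gap"],s["eef_rot"],s["eef_pos"],s["wrist_force"],s["wrist_torque"])
c=cams.capture("scene"); np.savez("s7.npz",**c)
a=cv2.resize(c["color"][180:280,200:270],None,fx=5.7,fy=5.7,interpolation=cv2.INTER_CUBIC)/255.
save("s7.png",(np.clip(a*1.4,0,1)**.7*255).astype(np.uint8))
E
```

```text
8.125 0.15944398095944354 [-1.79913498e+02 -6.67808791e-02 -1.74502474e+02] [0.55543933 0.19354334 0.06975395] [-5.52654495 -5.49688519  7.19373273] [-0.93404813  0.91983946  0.08911   ]
```

View pics/s7.png

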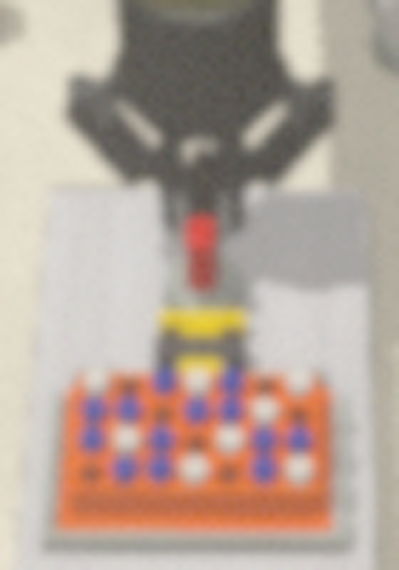

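The bar is now in line with the tongue: red end at (201,250), tongue at (203,322). The rack is undisturbed. Releasing and moving clear.

>>> step_arm(
  rows=[
    {"x": 0,"y": 0,"z": 0,"rx": 0,"ry": 0,"rz": 0},
    {"x": 0,"y": 0,"z": 0,"rx": 0,"ry": 0,"rz": 0},
    {"x": 0,"y": 0,"z": 0,"rx": 0,"ry": 0,"rz": 0},
    {"x": 0,"y": 0,"z": -0.2,"rx": 0,"ry": 0,"rz": 0},
    {"x": 0,"y": 0,"z": -0.6,"rx": 0,"ry": 0,"rz": 0},
    {"x": 0,"y": 0,"z": -1.2,"rx": 0,"ry": 0,"rz": 0},
    {"x": 0,"y": 0,"z": -2.0,"rx": 0,"ry": 0,"rz": 0},
    {"x": 0,"y": 0,"z": -2.4,"rx": 0,"ry": 0,"rz": 0},
  ],
  fingers=0.5,
)

```text
t: 9.18
eef_pos: [0.5573, 0.195, 0.2181]
eef_rot: [180.0, 0.3, -174.5]
wrist_force: [-0.0, 0.2, -0.8]
finger_gap: 0.5
```

>>> step_arm(
  rows=[
    {"x": 0.5,"y": 0.6,"z": 0,"rx": 0,"ry": 0,"rz": 0},
    {"x": 0.9,"y": 1.3,"z": 0,"rx": 0,"ry": 0,"rz": 0},
    {"x": 1.3,"y": 2.0,"z": 0,"rx": 0,"ry": 0,"rz": 0},
    {"x": 1.7,"y": 2.8,"z": 0,"rx": 0,"ry": 0,"rz": 0},
    {"x": 2.0,"y": 3.6,"z": 0,"rx": 0,"ry": 0,"rz": 0},
    {"x": 2.2,"y": 4.4,"z": 0,"rx": 0,"ry": 0,"rz": 0},
    {"x": 2.2,"y": 4.6,"z": 0,"rx": 0,"ry": 0,"rz": 0},
    {"x": 2.2,"y": 4.6,"z": 0,"rx": 0,"ry": 0,"rz": 0},
  ],
)

```text
t: 10.18
eef_pos: [0.3979, 0.4569, 0.2138]
eef_rot: [-180.0, 0.0, -174.4]
wrist_force: [-0.6, -0.6, -0.9]
finger_gap: 0.496
```

```bash
python3 - <<'E'
from h import *
s=robot.get_state(); print(s["t"],s["eef_pos"],s["wrist_force"])
t=cams.capture("top"); np.savez("t8.npz",**t); c=cams.capture("scene"); np.savez("s8.npz",**c)
a=cv2.resize(t["color"][110:215,225:305],None,fx=5,fy=5,interpolation=cv2.INTER_CUBIC); b=cv2.resize(c["color"][190:295,200:275],None,fx=5,fy=5,interpolation=cv2.INTER_CUBIC)
save("t8.png",np.hstack([a,b]))
from bar import bar
bar(t,"top",(165,192,250,280))
def cmp(n,k,roi):
    d=np.abs(np.load(n)["color"].astype(int)-k["color"]).max(2)[roi[0]:roi[1],roi[2]:roi[3]]; return (d>40).sum()
print("other mixer diff",cmp("top.npz",t,(120,210,340,405)),"rack diff",cmp("top.npz",t,(125,158,235,290)))
E
```

```text
10.175 [0.39785179 0.45688221 0.21379027] [-0.60055466 -0.608741   -0.85650022]
top 95 24 ((264.2914123535156, 178.95346069335938), (22.0207576751709, 4.462873935699463), 86.633544921875) red 263.8333333333333 170.5
centre@108 [0.557  0.1945 0.108 ] red [0.5828 0.1963 0.108 ] blk [0.5492 0.1941 0.108 ] ang 3.7
other mixer diff 0 rack diff 7
```

View pics/t8.png

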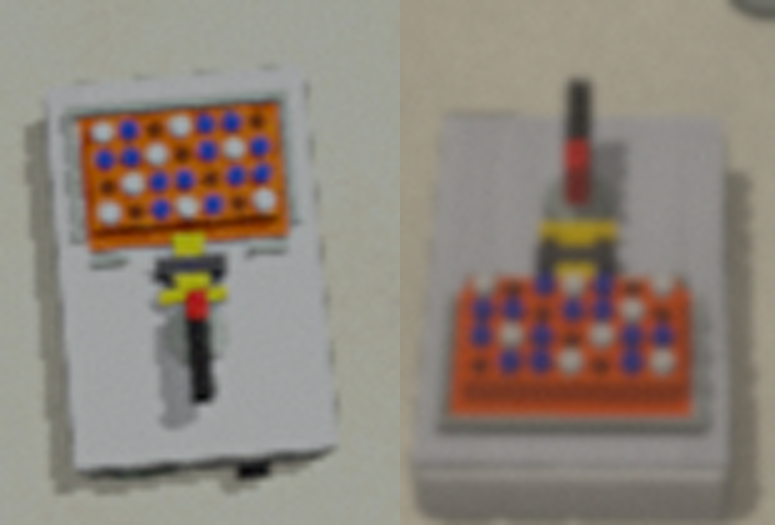

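The tongue's tip (190,243) now lies over the rack's flange, and the red end (195,305) points at it. The rack is seated and the other mixer is unchanged. Handing in.

```bash
python3 -c "
from bench import robot; print(robot.close_job())"
```

```text
the job is handed in; nothing more can be done
None
```

I turned the cam handle of the orange rack's mixer anticlockwise by about 65° until its red end pointed at the yellow tongue. I then let go, moved clear and handed the job in at about 10.2 s of the 32 s allowed.

**Last checks:**
- **Tongue:** it is pushed out, with its tip over the rack's foot flange.
- **Cam:** the bar measures 3.7–4.4° in the image, against a mixer direction of about 5.5° and a gripper yaw equivalent to 5.5°. They agree to about 1–2°, which is roughly the resolution of the picture.
- **Rack and other mixer:** the rack still looks seated in its nest, with only 7 pixels changed since the start, all by the tongue or from noise as far as I can tell. The other mixer's picture is unchanged.
- **Forces:** the wrist force readings after each move stayed below about 11 N.

**What disagreed:** the first grip closed on nothing. The real fingertips were about 25–29 mm higher than the reported tool position, so the shut tips landed on the bar's top with about 5 N. I turned about 5° in that position before noticing, and the cam did not move. I then went lower, the gripper stopped at 14 mm (the bar's width), and the turn went through.

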